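# Key a sprocket onto the welding turntable's shaft

### The arm

A 6-joint arm with a two-finger parallel gripper is mounted at the origin on the work surface. World frame = base frame: x ahead of the robot, y to its left, z up, the work surface at z = 0. Lengths are in mm, angles in degrees, forces in N, time in s.
With the tool pointing down it reaches from about 325 to 775 mm from the base axis. Payload 9.3 kg.
Tool frame: the origin (TCP) lies midway between the tips of the shut fingers; the grasp point (between the pads) lies 19 mm behind it; z points along the fingers, y is the direction in which the jaws open and shut (so a half turn about z gives the same grasp; the last joint's range is limited). The gripper opens to 85 mm and grips with 20 to 120 N. Pads are 22 mm wide; open, the fingers measure 114 mm over their backs; the gripper's body (76 mm by 85 mm) begins 54 mm behind the grasp point. The pads swing forward as they close: fully open they stand 13 mm farther back than shut.
Start: joints at [62.876, 14.817, 1.232, 76.415, 0, 81.257], TCP at [173.43, 521.937, 231.279] pointing down, gripper open.
Joint ranges: [-174.27, 174.27], [-52.1, 104.24], [-59.71, 78.15], [-110.17, 111.67], [-87.03, 83.33], [-180, 180]. Speed limits (degrees/s): [127.2, 127.2, 159.86, 180, 180, 180].

### API

Orientations are given as a 3x3 rotation matrix whose columns are the frame's x, y, z axes.
In Python, from workcell import bot, eyes gives the robot as it stands.
- The arm moves only by the shell command python3 -m inch 'ROWS' [FORCE]. ROWS is JSON, a list of rows, each an object with "offset": the shift along the tool's x, y, z in m, a list of three; "yaw": the turn about the tool's z in rad; "grip": the closure in counts, from 0 (fully open) to 255 (shut). A call has 1 to 20 rows; each row shifts and turns the pose as measured when the row begins, along the tool's axes as they then stand; what a row does not reach is not made up. A row lasts 1/12 s, in which the tool goes at most 41.7 mm and 7.16 degrees, less where a joint would pass 70% of its speed; a pose out of reach is approached as far as the arm can. A call is refused whole if a number of a shift passes 0.0417 or a number of a turn 0.125, either way. A call with a gripper value outside its range is refused whole. The fingers move at their own pace and stop on an object; FORCE is the grip in N (left out, the last holds). Time passes only in rows, so rows that do not move let the fingers close. It gives the time, the measured TCP pose, the force and the opening at its end, in the units of the state.
- bot.sense(): the state, without advancing time (a new reading comes with each control period).
- eyes.get_image(name): name is "scene" or "side" or "wrist"; returns a dict with "img" (420x560x3 uint8, red, green, blue), "K" (3x3 intrinsics, pixels), "world_to_cam" (4x4, takes a point from world to camera coordinates); the wrist camera has in their place "tool_from_camera" (4x4, takes a point from camera to tool coordinates, whose origin is the TCP and whose axes are the flange's). Camera axes: x right, y down, z forward; pixel columns grow to the right and rows downward; lengths in mm; the calibration is good to about 2 mm. A picture is of the moment at which its call begins: read the wrist's pose just before it. There is no depth.
- bot.sign_off(): hands the job in, once; it reports no verdict.
Trained networks look in a picture, given as the dict that the camera call returned (one of the last four; its "shot" number tells which), for a name from the list of things; names that differ only in an ending like _2 or _b are one class to them, and where a whole thing is asked for, a point or a joint stands for the part that bears it (a point fixed in the world has none). Each returns a list of dicts, best first, with "score" (0 to 1); they miss things now and then, are a little off and sometimes report something else, mostly with a low value. They report only what shows in the picture. A call takes as long as a camera call. They do not tell look-alikes from the thing itself.
- eyes.look_for(picture, name): "point" ([column, row] in pixels, amid what is visible of it).
The state is a dict: "time": time; "joints": joint angles; "dq": joint speeds; "joint_efforts": joint torques, N m; "tool_pos": TCP position; "orientation": TCP orientation; "contact_force": force on the tool from outside, world axes, zero at the start; "torque": the same for the moment, N m; "grip_width": finger opening in mm.
Only numpy, scipy, OpenCV 4.12 (cv2) and the standard library are available. Lean on these libraries where they do the work, as an engineer would, in place of code of your own. Each camera call takes 0.05 s, during which the arm holds its last target. There are 200 camera calls.

### The job

Get the bare aluminium sprocket ready for welding on the blue-footed turntable: stand the brass key, blade down, fully home in the slot across the upright shaft, centred so that it sticks out evenly on both sides, and let go of it. Then line the sprocket's two keyways up with the key, lower the sprocket over the shaft until it lies flat on the turntable (lower it, do not let it crash down), and let go.

Things in the scene. Friction and masses are not known exactly. Their poses are not given: they have to be found in the camera images.
- arbor: Turntable: blue foot 160 across, steel face 136 mm across, top 30 mm above the bench; in its middle an upright shaft 40 mm across, top at 74 mm. A slot 22 mm wide (mouth chamfered to 29), open at the top and both ends, runs across the shaft, floor 50 mm above the bench; white marks on the face show its line. Origin: shaft axis at bench height. x: level, along the slot; y: across it; z up.
- key_grip (a point): Brass key standing on the bench, an upside-down T: blade 66 long, 14 thick, 20 mm high, on its middle a tab 24 long, 14 thick, up to 64 mm. 0.2 kg. Point: in the tab, 46 mm above the blade's underside (96 above the bench when home; tab top then 114). x: along the blade; y: through the 14 mm thickness (grip so); z up. The red key, 34 mm thick, does not fit.
- hub_grip (a point): Aluminium sprocket lying flat: disc 133 across, 14 thick, collar 104 x 64 mm, top 60 mm above the underside; through it a 50 mm bore with two opposite keyways 26 wide, out to 44 mm from the axis. 0.7 kg. Point: on the axis, 40 mm above the underside (70 above the bench when on the turntable). x: along keyways and 104 mm side; y: across the 64 mm flats (grip so); z up. The rusty one has no keyways.
There are look-alikes about, which are no part of the job. There is more than one size of the part that bears key_grip; the job needs the smallest.

How it is judged:
By the outcome, as a careful person would: the job done as asked, in the order asked, and still so for the second after the job is handed in, with the robot touching nothing.
It also fails if it takes over 61 s, if anything falls off the work surface, if the arm or the gripper's body presses on something with over 40 N, if the wrist force passes 120 N, or if a joint passes its speed limit or range.

## Working session

There is one attempt and no reset: what is moved stays moved. The work goes in short steps, Python scripts to look and compute and a shell command to move; the robot and the scene stay as the last step left them, time stands still between calls to the robot, and variables do not carry over. Pictures are saved under pics/ and viewed, about 8 in all and at most 12, crops included, and the job is handed in when it is done.

```bash
ls; mkdir -p pics; cat > h.py <<'E'
import numpy as np, cv2
from workcell import bot, eyes
def save(p,n): cv2.imwrite('pics/'+n,p['img'][:,:,::-1])
def ray(p,uv,s=None):
    d=np.linalg.inv(p['K'])@np.array([uv[0],uv[1],1.])
    if 'world_to_cam' in p: T=np.linalg.inv(p['world_to_cam'])
    else:
        W=np.eye(4);W[:3,:3]=s['orientation'];W[:3,3]=s['tool_pos'];T=W@p['tool_from_camera']
    return T[:3,3],T[:3,:3]@d
def onz(p,uv,z,s=None):
    o,d=ray(p,uv,s); return o+d*(z-o[2])/d[2]
E
python3 - <<'E'
from h import *
s=bot.sense();print(s)
a=eyes.get_image('scene');b=eyes.get_image('side');c=eyes.get_image('wrist')
for n,p in (('scene',a),('side',b),('wrist',c)):
    save(p,n+'0.png')
    for t in ('arbor','key_grip','hub_grip'):
        for r in eyes.look_for(p,t): print(n,t,r['point'],round(r['score'],2), onz(p,r['point'],{'arbor':50,'key_grip':46,'hub_grip':40}[t],s).round())
cv2.imwrite('pics/m0.png',np.hstack([cv2.resize(x['img'][:,:,::-1],(400,300)) for x in (a,b)]))
E
```

```text
pics
{'time': 0.0, 'joints': array([ 6.28750634e+01,  1.48504140e+01,  1.18881773e+00,  7.64139987e+01,
       -4.88383286e-04,  8.12574310e+01]), 'dq': array([-0.01965329,  0.00873942,  0.02272124,  0.05826543, -0.00173156,
       -0.08086108]), 'joint_efforts': array([-3.19243554e-03, -5.55645776e+01,  3.44536543e+01,  1.31535469e-02,
       -3.24874736e-04, -6.25566852e-07]), 'tool_pos': array([173.31818858, 521.68529669, 230.66299045]), 'orientation': array([[-9.48973050e-01,  3.15356619e-01, -5.93961792e-04],
       [ 3.15357120e-01,  9.48972338e-01, -1.17815401e-03],
       [ 1.92114644e-04, -1.30534648e-03, -9.99999130e-01]]), 'contact_force': array([ 0.58424794,  0.01279538, -0.18436341]), 'torque': array([-0.00603292, -0.03840201, -0.03172189]), 'grip_width': 85.52131728782253}
scene arbor [217.6, 206.7] 0.86 [551. -89.  50.]
scene key_grip [256.8, 298.4] 0.74 [ 812. -224.   46.]
scene key_grip [189.7, 333.7] 0.61 [ 787. -356.   46.]
scene key_grip [249.3, 246.1] 0.6 [ 699. -133.   46.]
scene hub_grip [298.9, 144.7] 0.56 [480. 276.  40.]
side arbor [327.2, 228.1] 0.73 [499.  -9.  50.]
side key_grip [235.3, 170.0] 0.87 [ 804. -197.   46.]
side key_grip [269.3, 201.1] 0.64 [675. -83.  46.]
side key_grip [252.8, 146.0] 0.59 [ 781. -327.   46.]
side hub_grip [323.5, 230.6] 0.63 [508.  -7.  40.]
side hub_grip [324.4, 339.7] 0.62 [459. 333.  40.]
wrist hub_grip [204.1, 384.6] 0.98 [393. 345.  40.]
```

View pics/scene0.png

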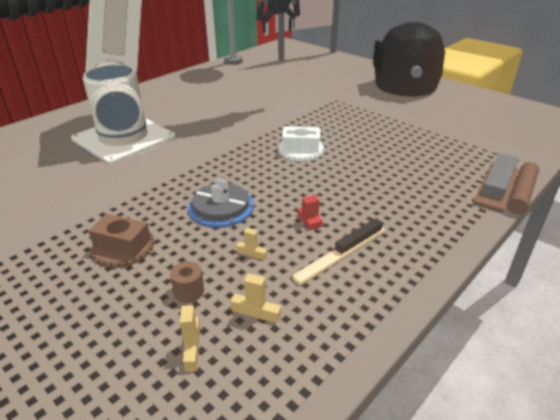

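View pics/side0.png

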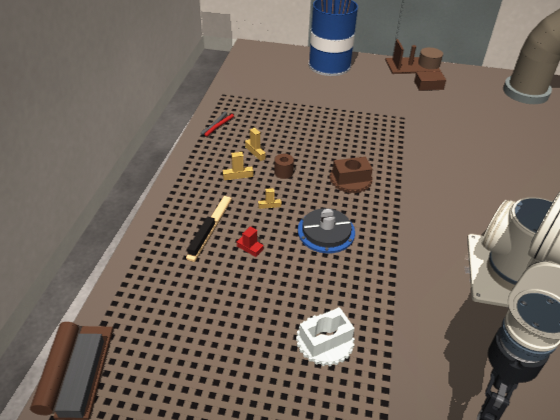

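The scene picture shows three brass keys at (250,245), (257,298) and (190,335), the red key at (311,212), the arbor at (221,203), the bare sprocket at (301,142) and the rusty sprocket at (120,238). The small brass key nearest the arbor, at scene (250,245) and side (270,200), fits "smallest". The two views' positions disagree, so I'll triangulate and take a crop.

```bash
cat >> h.py <<'E'
def tri(*pr):
    A=np.zeros((3,3));b=np.zeros(3);L=[]
    for o,d in pr:
        d=d/np.linalg.norm(d);P=np.eye(3)-np.outer(d,d);A+=P;b+=P@o;L.append((o,P))
    x=np.linalg.solve(A,b);return x,[np.linalg.norm(P@(x-o)) for o,P in L]
E
python3 - <<'E'
from h import *
a=eyes.get_image('scene');b=eyes.get_image('side')
for n,u,v in (('arbor top',(221,185),(328,213)),('small',(251,233),(270,192)),('mid',(255,281),(237,157)),('third',(187,314),(256,133)),('red',(311,201),(250,233)),('hub',(301,142),(327,335)),('board?',(337,104),(398,390))):
    x,e=tri(ray(a,u),ray(b,v));print(n,x.round(),np.round(e,1))
print(a['world_to_cam'].round(3),a['K'],b['world_to_cam'].round(3),b['K'])
crop=[cv2.resize(p['img'][y:y+112,x:x+150,::-1],(400,300),interpolation=cv2.INTER_CUBIC) for p,x,y in ((a,180,165),(a,180,265),(a,250,100),(b,205,120))]
cv2.imwrite('pics/crop1.png',np.vstack([np.hstack(crop[:2]),np.hstack(crop[2:])]))
E
```

```text
arbor top [507. -43.  70.] [4.2 4.2]
small [ 679. -110.   56.] [1.2 1.2]
mid [ 804. -219.   79.] [0. 0.]
third [ 776. -349.   81.] [0.9 0.9]
red [697.  64.  57.] [2. 2.]
hub [456. 312.  27.] [1.7 1.7]
board? [364. 496.  94.] [71.6 71.6]
[[ 7.290000e-01  6.850000e-01 -8.000000e-03 -4.697760e+02]
 [ 3.950000e-01 -4.300000e-01 -8.120000e-01 -2.175300e+02]
 [-5.600000e-01  5.890000e-01 -5.830000e-01  1.444354e+03]
 [ 0.000000e+00  0.000000e+00  0.000000e+00  1.000000e+00]] [[463.91130765   0.         274.6177845 ]
 [  0.         463.91130765 207.80442795]
 [  0.           0.           1.        ]] [[-9.790000e-01 -2.020000e-01  2.200000e-02  6.240690e+02]
 [-1.540000e-01  6.690000e-01 -7.270000e-01  1.643280e+02]
 [ 1.320000e-01 -7.150000e-01 -6.860000e-01  1.407296e+03]
 [ 0.000000e+00  0.000000e+00  0.000000e+00  1.000000e+00]] [[537.14472946   0.         275.84965913]
 [  0.         537.14472946 211.35198057]
 [  0.           0.           1.        ]]
```

View pics/crop1.png

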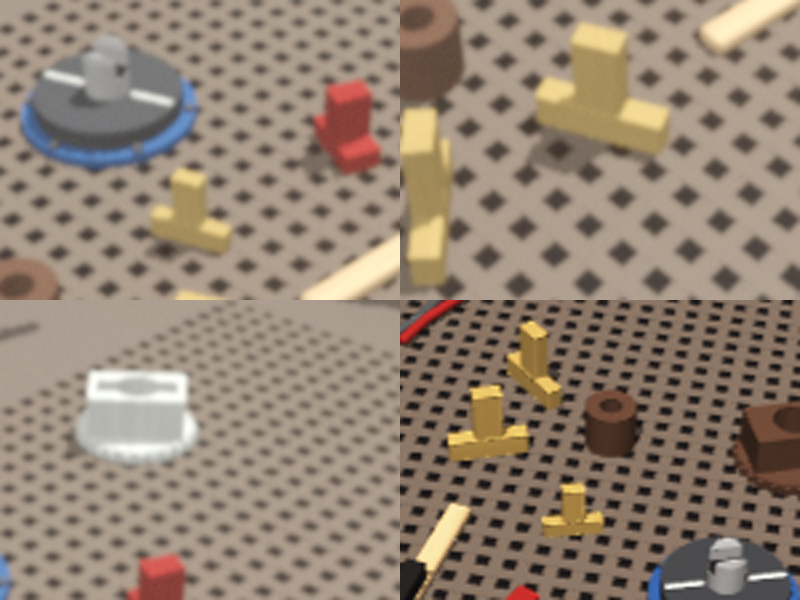

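The smallest brass key (scene 250,245, next to the arbor at about (679,-110)) has a visibly shorter blade and tab than the two at (257,298) and (190,335). The triangulated tab heights of 56, 79 and 81 mm agree with that. The bare sprocket is the white-grey one with keyways at (301,142). I'll move the wrist camera towards the arbor and key.

```bash
python3 -m inch '[{"offset":[-0.025,-0.020,-0.004],"yaw":0,"grip":0},{"offset":[-0.025,-0.020,-0.004],"yaw":0,"grip":0},{"offset":[-0.025,-0.020,-0.004],"yaw":0,"grip":0},{"offset":[-0.025,-0.020,-0.004],"yaw":0,"grip":0},{"offset":[-0.025,-0.020,-0.004],"yaw":0,"grip":0},{"offset":[-0.025,-0.020,-0.004],"yaw":0,"grip":0},{"offset":[-0.025,-0.020,-0.004],"yaw":0,"grip":0},{"offset":[-0.025,-0.020,-0.004],"yaw":0,"grip":0},{"offset":[-0.025,-0.020,-0.004],"yaw":0,"grip":0},{"offset":[-0.025,-0.020,-0.004],"yaw":0,"grip":0},{"offset":[-0.025,-0.020,-0.004],"yaw":0,"grip":0},{"offset":[-0.025,-0.020,-0.004],"yaw":0,"grip":0},{"offset":[-0.025,-0.020,-0.004],"yaw":0,"grip":0},{"offset":[-0.025,-0.020,-0.004],"yaw":0,"grip":0},{"offset":[-0.025,-0.020,-0.004],"yaw":0,"grip":0},{"offset":[-0.025,-0.020,-0.004],"yaw":0,"grip":0},{"offset":[-0.025,-0.020,-0.004],"yaw":0,"grip":0},{"offset":[-0.025,-0.020,-0.004],"yaw":0,"grip":0},{"offset":[-0.025,-0.020,-0.004],"yaw":0,"grip":0},{"offset":[0,0,0],"yaw":0,"grip":0}]'
python3 - <<'E'
from h import *
s=bot.sense();p=eyes.get_image('wrist');print(p['tool_from_camera'].round(3),p['K'][0,0]);print(s['joints'].round(1),s['orientation'].round(3))
for t in ('arbor','key_grip','hub_grip'):
    for r in eyes.look_for(p,t): print(t,r['point'],round(r['score'],2), onz(p,r['point'],{'arbor':50,'key_grip':46,'hub_grip':40}[t],s).round())
W=np.eye(4);W[:3,:3]=s['orientation'];W[:3,3]=s['tool_pos'];M=np.linalg.inv(W@p['tool_from_camera'])
for x in ((507,-43,74),(679,-110,55)):
    c=(M@np.array([*x,1]))[:3];c=p['K']@c;print(c[:2]/c[2])
save(p,'wrist1.png')
E
```

```text
time: 2.37
tool_pos: [517.9, -12.2, 311.3]
orientation: [[-0.951, 0.309, 0.006], [0.309, 0.951, 0.0], [-0.006, 0.002, -1.0]]
contact_force: [-0.9, 0.7, -0.9]
grip_width: 85.6
[[-1.00000e-03 -9.45000e-01 -3.28000e-01  8.42060e+01]
 [ 1.00000e+00 -1.00000e-03 -0.00000e+00  7.56000e-01]
 [-0.00000e+00 -3.28000e-01  9.45000e-01 -1.42183e+02]
 [ 0.00000e+00  0.00000e+00  0.00000e+00  1.00000e+00]] 348.423463014717
[-10.7  10.8   7.4  86.3   0.1   7.3] [[-0.951  0.309  0.006]
 [ 0.309  0.951  0.   ]
 [-0.006  0.002 -1.   ]]
arbor [258.0, 144.7] 0.97 [492. -35.  50.]
key_grip [251.5, 286.8] 0.89 [ 670. -107.   46.]
key_grip [210.9, 374.2] 0.69 [ 793. -216.   46.]
hub_grip [520.4, 39.2] 0.61 [474. 271.  40.]
[253.81463263 163.51982083]
[251.19401884 296.32361247]
```

View pics/wrist1.png

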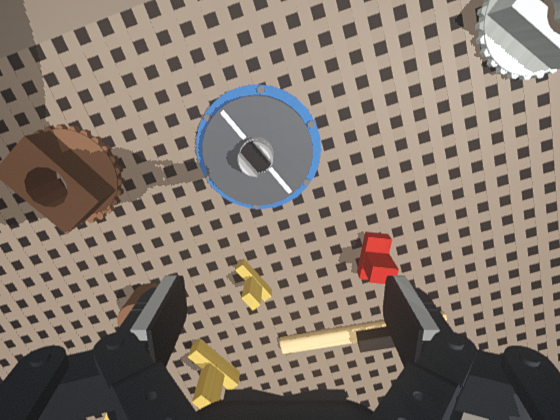

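The wrist picture shows the arbor at (258,147) with its slot marks running (222,112)-(290,191). The small key is at (253,285), with its blade running about (240,266)-(266,303). I'll measure both by colour and model fit.

```bash
cat >> h.py <<'E'
from scipy.optimize import minimize
def cam(p,s):
    if 'world_to_cam' in p: return p['world_to_cam']
    W=np.eye(4);W[:3,:3]=s['orientation'];W[:3,3]=s['tool_pos'];return np.linalg.inv(W@p['tool_from_camera'])
def proj(p,s,P):
    c=(cam(p,s)@np.c_[P,np.ones(len(P))].T)[:3];c=p['K']@c;return (c[:2]/c[2]).T
def box(x0,x1,y0,y1,z0,z1): return np.array([(x,y,z) for x in(x0,x1) for y in(y0,y1) for z in(z0,z1)],float)
def sil(p,s,boxes,q,z=0,k=4):   # silhouette, supersampled
    c,n=np.cos(q[2]),np.sin(q[2]);R=np.array([[c,-n,0],[n,c,0],[0,0,1]]);m=np.zeros((420*k,560*k),np.uint8)
    for b in boxes:
        u=proj(p,s,b@R.T+[q[0],q[1],z]);h=cv2.convexHull(((u+.5)*k-.5).astype(np.float32));cv2.fillConvexPoly(m,np.round(h).astype(np.int32),255)
    return cv2.resize(m,(560,420),interpolation=cv2.INTER_AREA)/255.
KEY=[box(-33,33,-7,7,0,20),box(-12,12,-7,7,20,64)]
def fit(views,boxes,q0,z=0):  # views: (p,s,mask,roi)
    def f(q): return sum(np.abs(sil(p,s,boxes,q,z)-m)[r].sum() for p,s,m,r in views)
    best=None
    for da in np.radians([-20,0,20]):
        sx=np.array([q0[0],q0[1],q0[2]+da]);S=np.array([sx,sx+[12,0,0],sx+[0,12,0],sx+[0,0,.2]])
        o=minimize(f,sx,method='Nelder-Mead',options=dict(initial_simplex=S,xatol=.02,fatol=.1))
        if best is None or o.fun<best.fun: best=o
    return best
def ymask(p,roi):
    h=cv2.cvtColor(p['img'],cv2.COLOR_RGB2HSV);m=((h[...,0]>14)&(h[...,0]<32)&(h[...,1]>100)&(h[...,2]>60)).astype(float)
    k=np.zeros_like(m);k[roi]=m[roi];return k
E
cat > w1.py <<'E'
from h import *
s=bot.sense();p=eyes.get_image('wrist')
roi=np.s_[250:318,225:280];m=ymask(p,roi);print('px',m.sum())
a=eyes.get_image('scene');ra=np.s_[222:262,230:272];ma=ymask(a,ra)
b=eyes.get_image('side');rb=np.s_[182:212,252:287];mb=ymask(b,rb);print(ma.sum(),mb.sum())
d=onz(p,(266,303),20,s)-onz(p,(240,266),20,s);th=np.arctan2(d[1],d[0])
for v in ([(p,s,m,roi)],[(p,s,m,roi),(a,s,ma,ra),(b,s,mb,rb)]):
    o=fit(v,KEY,(675,-108,th));print('key',o.x[:2].round(1),np.degrees(o.x[2]).round(1),o.fun.round(1))
# arbor
im=p['img'].astype(int)
M=(im.min(2)>170)&(im.max(2)-im.min(2)<30);M[:105]=0;M[200:]=0;M[:,:215]=0;M[:,300:]=0
n,l,st,ce=cv2.connectedComponentsWithStats(M.astype(np.uint8))
for i in range(1,n):
    if st[i,4]>20: print('comp',st[i],ce[i].round(1),onz(p,ce[i],30,s).round(1))
yy,xx=np.nonzero(M&(np.hypot(np.mgrid[:420,:560][1]-256,np.mgrid[:420,:560][0]-153)>22))
P=np.array([onz(p,(x,y),30,s)[:2] for x,y in zip(xx,yy)]);vx,vy,x0,y0=cv2.fitLine(P.astype(np.float32),cv2.DIST_HUBER,0,.01,.01).ravel()
t=(P-[x0,y0])@[vx,vy];mid=np.array([x0,y0])+(t.min()+t.max())/2*np.array([vx,vy]);print('slot',np.degrees(np.arctan2(vy,vx)),mid,t.max()-t.min())
B=((im[...,2]-im[...,0]>70)).astype(np.uint8);B[:80]=0;B[215:]=0;B[:,:190]=0;B[:,330:]=0
cs=max(cv2.findContours(B,0,cv2.CHAIN_APPROX_NONE)[0],key=cv2.contourArea).reshape(-1,2)
for z in (0,5,10):
    Q=np.array([onz(p,c,z,s)[:2] for c in cs]);c,r=cv2.minEnclosingCircle(Q.astype(np.float32));e=cv2.fitEllipse(Q.astype(np.float32));print('foot',z,np.round(c,1),round(r,1),np.round(e[0],1),np.round(e[1],1))
E
python3 w1.py
```

```text
px 987.0
430.0 315.0
key [ 681. -111.] 19.1 58.8
key [ 680.8 -111. ] 19.3 225.0
comp [217 114  26  29 187] [229.8 128.1] [462.6 -57.7  30. ]
comp [252 146  18  23 113] [262.3 154.8] [504.9 -31.2  30. ]
comp [235 159  18  21 140] [241.9 171.1] [516.4 -62.   30. ]
comp [266 171  23  27 164] [277.  183.7] [545.3 -25.6  30. ]
slot 20.945723 [504.68880884 -42.51653884] 129.5940761676764
foot 0 [500.  -36.3] 80.9 [507.3 -45.2] [155.1 158.7]
foot 5 [499.2 -35.7] 80.0 [506.5 -44.5] [153.4 156.9]
foot 10 [498.5 -35.1] 79.1 [505.7 -43.8] [151.7 155.2]
```

Key at (681,-111) with its blade at 19.2°. Arbor at about (505,-42.5) with its slot at 21°. I'll move over the key.

```bash
python3 -m inch '[{"offset":[-0.031,-0.007,0.01],"yaw":0,"grip":110},{"offset":[-0.031,-0.007,0.01],"yaw":0,"grip":110},{"offset":[-0.031,-0.007,0.01],"yaw":0,"grip":110},{"offset":[-0.031,-0.007,0.01],"yaw":0,"grip":110},{"offset":[-0.031,-0.007,0.01],"yaw":0,"grip":110},{"offset":[-0.031,-0.007,0.01],"yaw":0,"grip":110},{"offset":[0,0,0.02],"yaw":-0.108,"grip":110},{"offset":[0,0,0.02],"yaw":-0.108,"grip":110},{"offset":[0,0,0.02],"yaw":-0.108,"grip":110},{"offset":[0,0,0.02],"yaw":-0.108,"grip":110},{"offset":[0,0,0.02],"yaw":-0.108,"grip":110},{"offset":[0,0,0.02],"yaw":-0.108,"grip":110},{"offset":[0,0,0],"yaw":0,"grip":110}]'
cat > go.py <<'E'
import sys;from h import *
x,y,z,a=map(float,sys.argv[1:5]);s=bot.sense();R=s['orientation']
d=R.T@(np.array([x,y,z])-s['tool_pos']);w=np.degrees(np.arctan2(R[1,1],R[0,1]))
e=(w-a+90)%180-90
print('t',round(s['time'],2),'pos',s['tool_pos'].round(1),'offset mm',d.round(1),'yaw rad',round(np.radians(e),3),'w',round(s['grip_width'],1),'F',s['contact_force'].round(1),'j',s['joints'].round(0),'tilt',R[:2,2].round(4))
E
python3 go.py 681 -111 30 109.2
```

```text
time: 3.8
tool_pos: [687.9, -92.4, 130.3]
orientation: [[-0.925, -0.379, 0.016], [-0.379, 0.925, 0.0], [-0.015, -0.006, -1.0]]
contact_force: [-0.6, 0.2, -0.2]
grip_width: 48.6
t 3.8 pos [687.9 -92.4 130.3] offset mm [ 14.9 -14.  100.2] yaw rad 0.053 w 48.6 F [-0.6  0.2 -0.2] j [-15.  31.  11.  70.   0. -37.] tilt [0.0156 0.0002]
```

```bash
python3 -m inch '[{"offset":[0.0075,-0.007,0.015],"yaw":0.026,"grip":110},{"offset":[0.0075,-0.007,0.015],"yaw":0.026,"grip":110},{"offset":[0,0,0.01],"yaw":0,"grip":110},{"offset":[0,0,0],"yaw":0,"grip":110}]'
python3 go.py 681 -111 30 109.2
python3 - <<'E'
from h import *
s=bot.sense();p=eyes.get_image('wrist');print(eyes.look_for(p,'key_grip')[:1])
roi=np.s_[150:420,150:420];m=ymask(p,roi);o=fit([(p,s,m,roi)],KEY,(681,-111,np.radians(19.2)));print(o.x[:2].round(1),np.degrees(o.x[2]).round(1),o.fun,m.sum());save(p,'wrist2.png')
E
```

```text
time: 4.13
tool_pos: [680.1, -107.3, 92.5]
orientation: [[-0.947, -0.322, 0.018], [-0.322, 0.947, -0.0], [-0.017, -0.006, -1.0]]
contact_force: [0.2, 0.4, -0.4]
grip_width: 48.4
t 4.13 pos [ 680.1 -107.3   92.5] offset mm [ 1.4 -3.4 62.5] yaw rad -0.007 w 48.4 F [ 0.2  0.4 -0.4] j [-16.  31.   6.  64.   0. -35.] tilt [ 0.0182 -0.    ]
[{'point': [63.1, 328.3], 'score': 0.78}]
[ 681.1 -110.8] 19.9 533.1960784313726 2889.0
```

View pics/wrist2.png

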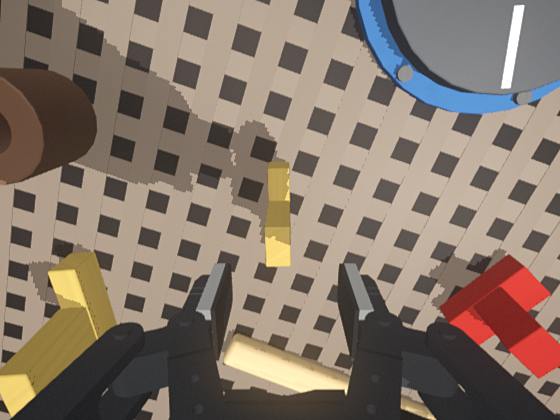

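The picture shows the small key at (280,215), aligned between the open fingers, with nothing in the fingers' way. I'll descend and grip.

```bash
python3 -m inch '[{"offset":[0.001,-0.003,0.02],"yaw":-0.01,"grip":110},{"offset":[0,0,0.02],"yaw":0,"grip":110},{"offset":[0,0,0.015],"yaw":0,"grip":110},{"offset":[0,0,0.005],"yaw":0,"grip":110},{"offset":[0,0,0],"yaw":0,"grip":110}]' 50
python3 go.py 681 -111 30 109.2
```

```text
time: 4.65
tool_pos: [687.8, -109.1, 41.5]
orientation: [[-0.942, -0.334, 0.033], [-0.334, 0.943, -0.004], [-0.03, -0.015, -0.999]]
contact_force: [0.3, -0.3, -0.7]
grip_width: 48.5
t 4.65 pos [ 687.8 -109.1   41.5] offset mm [ 7.3  0.7 11.3] yaw rad 0.005 w 48.5 F [ 0.3 -0.3 -0.7] j [-16.  33.   2.  57.   0. -36.] tilt [ 0.0332 -0.004 ]
```

```bash
python3 -m inch '[{"offset":[0.003,0,0.004],"yaw":0,"grip":110},{"offset":[0.003,0,0.004],"yaw":0,"grip":110},{"offset":[0.002,0.001,0.002],"yaw":0,"grip":110}]'
python3 go.py 681 -111 30 109.2
python3 -m inch '[{"offset":[0,0,0],"yaw":0,"grip":110},{"offset":[0,0,0],"yaw":0,"grip":110}]'
python3 go.py 681 -111 30 109.2
```

```text
time: 4.9
tool_pos: [682.0, -110.8, 34.4]
orientation: [[-0.942, -0.334, 0.038], [-0.335, 0.942, -0.005], [-0.034, -0.018, -0.999]]
contact_force: [-0.4, -0.5, 0.7]
grip_width: 48.5
t 4.9 pos [ 682.  -110.8   34.4] offset mm [1.2 0.2 4.4] yaw rad 0.006 w 48.5 F [-0.4 -0.5  0.7] j [-16.  33.   1.  56.   0. -36.] tilt [ 0.0381 -0.0052]
time: 5.07
tool_pos: [681.7, -110.9, 35.2]
orientation: [[-0.942, -0.334, 0.039], [-0.334, 0.942, -0.005], [-0.035, -0.018, -0.999]]
contact_force: [0.2, -0.3, 0.5]
grip_width: 48.6
t 5.07 pos [ 681.7 -110.9   35.2] offset mm [0.8 0.2 5.2] yaw rad 0.005 w 48.6 F [ 0.2 -0.3  0.5] j [-16.  33.   1.  56.   0. -36.] tilt [ 0.0389 -0.0055]
```

```bash
python3 -m inch '[{"offset":[0.001,0,0.004],"yaw":0,"grip":110},{"offset":[0,0,0.002],"yaw":0,"grip":110},{"offset":[0,0,0],"yaw":0,"grip":255},{"offset":[0,0,0],"yaw":0,"grip":255},{"offset":[0,0,0],"yaw":0,"grip":255},{"offset":[0,0,0],"yaw":0,"grip":255},{"offset":[0,0,0],"yaw":0,"grip":255},{"offset":[0,0,0],"yaw":0,"grip":255}]' 50
python3 go.py 681 -111 30 109.2
```

```text
time: 5.73
tool_pos: [681.3, -111.3, 29.8]
orientation: [[-0.942, -0.334, 0.04], [-0.334, 0.942, -0.005], [-0.036, -0.019, -0.999]]
contact_force: [-0.8, 1.0, 0.6]
grip_width: 13.3
t 5.73 pos [ 681.3 -111.3   29.8] offset mm [ 0.2  0.3 -0.2] yaw rad 0.005 w 13.3 F [-0.8  1.   0.6] j [-16.  33.   0.  55.   0. -36.] tilt [ 0.0403 -0.0054]
```

```bash
python3 -m inch '[{"offset":[0,0,-0.01],"yaw":0,"grip":255},{"offset":[0,0,-0.02],"yaw":0,"grip":255},{"offset":[0,0,-0.025],"yaw":0,"grip":255},{"offset":[0,0,-0.025],"yaw":0,"grip":255},{"offset":[0,0,-0.02],"yaw":0,"grip":255},{"offset":[0,0,-0.015],"yaw":0,"grip":255},{"offset":[0,0,0],"yaw":0,"grip":255}]'
python3 go.py 505 -42.5 150 111
```

```text
time: 6.32
tool_pos: [674.7, -110.5, 150.5]
orientation: [[-0.942, -0.334, 0.035], [-0.334, 0.943, -0.005], [-0.031, -0.016, -0.999]]
contact_force: [-0.7, 0.8, -1.8]
grip_width: 13.5
t 6.32 pos [ 674.7 -110.5  150.5] offset mm [137.2 120.7  -5.7] yaw rad -0.026 w 13.5 F [-0.7  0.8 -1.8] j [-16.  28.  10.  70.   0. -36.] tilt [ 0.035  -0.0045]
```

```bash
python3 -m inch '[{"offset":[0.017,0.015,-0.0007],"yaw":-0.003,"grip":255},{"offset":[0.017,0.015,-0.0007],"yaw":-0.003,"grip":255},{"offset":[0.017,0.015,-0.0007],"yaw":-0.003,"grip":255},{"offset":[0.017,0.015,-0.0007],"yaw":-0.003,"grip":255},{"offset":[0.017,0.015,-0.0007],"yaw":-0.003,"grip":255},{"offset":[0.017,0.015,-0.0007],"yaw":-0.003,"grip":255},{"offset":[0.017,0.015,-0.0007],"yaw":-0.003,"grip":255},{"offset":[0.017,0.015,-0.0007],"yaw":-0.003,"grip":255},{"offset":[0,0,0],"yaw":0,"grip":255}]'
python3 go.py 505 -42.5 150 111
cat > w3.py <<'E'
import sys;from h import *
s=bot.sense();p=eyes.get_image('wrist');save(p,sys.argv[1])
u=proj(p,s,np.array([[505,-42.5,74],[505,-42.5,30],s['tool_pos']+s['orientation']@[0,0,-19]]));print(u.round(1))
E
python3 w3.py wrist3.png
```

```text
time: 7.07
tool_pos: [495.9, -41.9, 144.4]
orientation: [[-0.934, -0.356, 0.031], [-0.356, 0.934, -0.004], [-0.027, -0.015, -1.0]]
contact_force: [0.6, 0.2, -1.3]
grip_width: 13.4
t 7.07 pos [495.9 -41.9 144.4] offset mm [-8.4 -3.8 -5.3] yaw rad -0.002 w 13.4 F [ 0.6  0.2 -1.3] j [-15.  11. -17.  60.   0. -36.] tilt [ 0.0306 -0.0041]
[[279.9 229.2]
 [281.4 205.8]
 [283.7 299.9]]
```

View pics/wrist3.png

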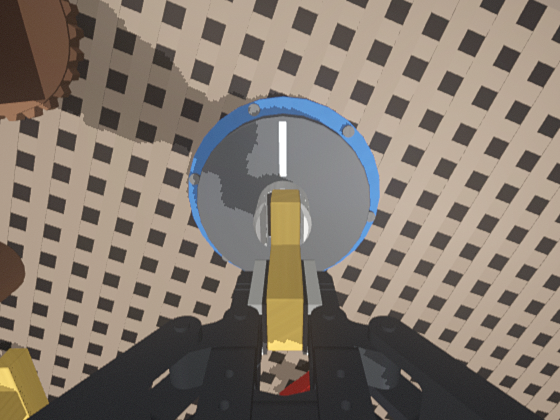

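The held key is upright over the shaft: blade near end at (285,190), tab top at (285,350). The near slot mark runs along column 282, rows 120-178. I'll measure key against slot in this same view.

```bash
cat > w4.py <<'E'
from h import *
s=bot.sense();p=eyes.get_image('wrist');im=p['img'].astype(int)
roi=np.s_[180:360,255:315];m=ymask(p,roi)
for z in (s['tool_pos'][2]-30,):
    o=fit([(p,s,m,roi)],KEY,(s['tool_pos'][0],s['tool_pos'][1],np.radians(21)),z);print('key',o.x[:2].round(1),np.degrees(o.x[2]).round(1),o.fun.round(),m.sum())
M=(im.min(2)>170)&(im.max(2)-im.min(2)<30);M[:110]=0;M[182:]=0;M[:,:268]=0;M[:,298:]=0
yy,xx=np.nonzero(M);P=np.array([onz(p,(x,y),30,s)[:2] for x,y in zip(xx,yy)]);vx,vy,x0,y0=cv2.fitLine(P.astype(np.float32),cv2.DIST_HUBER,0,.01,.01).ravel()
e=onz(p,(xx[yy==yy.min()].mean(),yy.min()),30,s)[:2];d=np.array([vx,vy])*np.sign(vx)
print('mark rows',yy.min(),yy.max(),'angle',np.degrees(np.arctan2(d[1],d[0])).round(2),'end',e.round(1),'centre if 64.8 in',(e+64.8*d).round(1),'68',(e+68*d).round(1))
B=((im[...,2]-im[...,0]>60)).astype(np.uint8);B[:85]=0;B[275:]=0;B[:,:180]=0;B[:,390:]=0
cs=np.vstack([c.reshape(-1,2) for c in cv2.findContours(B,0,cv2.CHAIN_APPROX_NONE)[0] if cv2.contourArea(c)>50])
h=cv2.convexHull(cs).reshape(-1,2);h=h[h[:,1]<255]
from scipy.optimize import least_squares
for z in (0,4,8,12):
    Q=np.array([onz(p,c,z,s)[:2] for c in h]);f=lambda q:np.hypot(Q[:,0]-q[0],Q[:,1]-q[1])-q[2]
    r=least_squares(f,(505,-42,80),loss='soft_l1');print('foot',z,r.x.round(1),r.cost.round(1))
print(s['tool_pos'].round(1))
E
python3 w4.py
```

```text
key [497.5 -41.8] 21.8 193.0 5332.0
mark rows 119 174 angle 22.1 end [444.5 -64.8] centre if 64.8 in [504.6 -40.4] 68 [507.5 -39.2]
foot 0 [507.1 -40.6  82.2] 0.9
foot 4 [505.8 -41.   81.1] 0.9
foot 8 [504.5 -41.5  79.9] 0.9
foot 12 [503.2 -41.9  78.7] 0.9
[497.8 -42.6 144.6]
```

```bash
python3 -m inch '[{"offset":[-0.003,-0.001,0.008],"yaw":0,"grip":255},{"offset":[-0.003,-0.001,0.008],"yaw":0,"grip":255},{"offset":[-0.001,0,0.008],"yaw":0,"grip":255},{"offset":[0,0,0.006],"yaw":0,"grip":255},{"offset":[0,0,0],"yaw":0,"grip":255}]'
python3 go.py 504.9 -41.8 112 112
```

```text
time: 7.58
tool_pos: [511.7, -44.1, 110.6]
orientation: [[-0.934, -0.355, 0.034], [-0.355, 0.935, -0.005], [-0.03, -0.017, -0.999]]
contact_force: [-0.3, 0.5, -1.2]
grip_width: 13.2
t 7.58 pos [511.7 -44.1 110.6] offset mm [ 5.4  4.5 -1.6] yaw rad -0.021 w 13.2 F [-0.3  0.5 -1.2] j [-14.  14. -18.  56.   0. -35.] tilt [ 0.0341 -0.0053]
```

```bash
python3 -m inch '[{"offset":[0.003,0.0025,0],"yaw":-0.008,"grip":255},{"offset":[0.0025,0.002,0],"yaw":-0.008,"grip":255},{"offset":[0,0,0],"yaw":0,"grip":255}]'
python3 go.py 504.9 -41.8 112 112; sed -i 's/180:360,255:315/160:380,250:320/' w4.py; python3 w4.py
```

```text
time: 7.83
tool_pos: [504.2, -41.8, 108.6]
orientation: [[-0.928, -0.371, 0.031], [-0.371, 0.929, -0.004], [-0.027, -0.016, -1.0]]
contact_force: [0.3, 0.6, -1.8]
grip_width: 13.6
t 7.83 pos [504.2 -41.8 108.6] offset mm [-0.7 -0.3 -3.4] yaw rad -0.004 w 13.6 F [ 0.3  0.6 -1.8] j [-14.  13. -19.  55.   0. -36.] tilt [ 0.0307 -0.0045]
key [504.3 -40.9] 22.7 217.0 5336.0
mark rows 116 179 angle 21.94 end [444.7 -64.9] centre if 64.8 in [504.8 -40.7] 68 [507.7 -39.5]
foot 0 [507.1 -40.6  82.5] 1.6
foot 4 [505.7 -41.1  81.2] 1.6
foot 8 [504.4 -41.6  79.9] 1.5
foot 12 [503.  -42.1  78.5] 1.5
[504.2 -41.8 108.6]
```

```bash
python3 -m inch '[{"offset":[0.001,0.0003,0.005],"yaw":0.003,"grip":255},{"offset":[0.001,0.0003,0.005],"yaw":0.003,"grip":255},{"offset":[0,0,0.002],"yaw":0,"grip":255}]'
python3 go.py 504.6 -41.8 80 111.7
```

```text
time: 8.13
tool_pos: [503.2, -42.3, 97.0]
orientation: [[-0.931, -0.364, 0.034], [-0.365, 0.931, -0.005], [-0.03, -0.017, -0.999]]
contact_force: [-0.6, 0.1, -1.6]
grip_width: 13.7
t 8.13 pos [503.2 -42.3  97. ] offset mm [-1.   0.2 17.1] yaw rad -0.006 w 13.7 F [-0.6  0.1 -1.6] j [-14.  14. -21.  53.   0. -36.] tilt [ 0.0341 -0.0054]
```

```bash
python3 -m inch '[{"offset":[0,0.0003,0.004],"yaw":0,"grip":255},{"offset":[0,0.0003,0.004],"yaw":0,"grip":255},{"offset":[0,0,0.003],"yaw":0,"grip":255},{"offset":[0,0,0.002],"yaw":0,"grip":255}]'
python3 go.py 504.6 -41.8 80 111.7
```

```text
time: 8.47
tool_pos: [503.3, -41.8, 82.6]
orientation: [[-0.931, -0.364, 0.034], [-0.364, 0.931, -0.005], [-0.03, -0.017, -0.999]]
contact_force: [-1.1, -0.1, -2.1]
grip_width: 13.5
t 8.47 pos [503.3 -41.8  82.6] offset mm [-1.1 -0.4  2.6] yaw rad -0.006 w 13.5 F [-1.1 -0.1 -2.1] j [-14.  15. -22.  51.   0. -36.] tilt [ 0.0342 -0.0054]
```

```bash
python3 -m inch '[{"offset":[-0.001,0,0.002],"yaw":0,"grip":255},{"offset":[0,0,0.0015],"yaw":0,"grip":255},{"offset":[0,0,0],"yaw":0,"grip":255}]'
python3 go.py 504.6 -41.8 80 111.7
```

```text
time: 8.72
tool_pos: [504.6, -41.4, 80.1]
orientation: [[-0.931, -0.364, 0.035], [-0.365, 0.931, -0.006], [-0.031, -0.018, -0.999]]
contact_force: [1.1, -0.9, -1.5]
grip_width: 13.1
t 8.72 pos [504.6 -41.4  80.1] offset mm [ 0.2 -0.3  0.1] yaw rad -0.006 w 13.1 F [ 1.1 -0.9 -1.5] j [-14.  15. -22.  51.   0. -36.] tilt [ 0.0352 -0.0058]
```

```bash
python3 -m inch '[{"offset":[0,0,0.001],"yaw":0,"grip":255},{"offset":[0,0,0.0005],"yaw":0,"grip":255}]'
python3 go.py 504.6 -41.8 78 111.7
```

```text
time: 8.88
tool_pos: [505.0, -41.5, 79.8]
orientation: [[-0.931, -0.364, 0.037], [-0.365, 0.931, -0.006], [-0.032, -0.019, -0.999]]
contact_force: [-5.3, -0.1, 9.2]
grip_width: 13.3
t 8.88 pos [505.  -41.5  79.8] offset mm [ 0.6 -0.1  1.7] yaw rad -0.006 w 13.3 F [-5.3 -0.1  9.2] j [-14.  15. -22.  51.   0. -36.] tilt [ 0.0367 -0.0063]
```

Contact at 9 N, at the expected home height. I'll release and lift.

```bash
python3 -m inch '[{"offset":[0,0,0],"yaw":0,"grip":110},{"offset":[0,0,0],"yaw":0,"grip":110},{"offset":[0,0,0],"yaw":0,"grip":110},{"offset":[0,0,-0.002],"yaw":0,"grip":110},{"offset":[0,0,-0.01],"yaw":0,"grip":60},{"offset":[0,0,-0.02],"yaw":0,"grip":60},{"offset":[0,0,-0.03],"yaw":0,"grip":0},{"offset":[0.01,0,-0.03],"yaw":0,"grip":0},{"offset":[-0.03,0,-0.03],"yaw":0,"grip":0},{"offset":[-0.03,0,-0.03],"yaw":0,"grip":0},{"offset":[0,0,0],"yaw":0,"grip":0}]'
cat > w5.py <<'E'
from h import *
s=bot.sense();p=eyes.get_image('wrist');im=p['img'].astype(int);save(p,'wrist5.png')
c=proj(p,s,np.array([[505,-41.,90]]))[0].astype(int);print(c,s['tool_pos'].round(1),s['orientation'][:2,2].round(4))
roi=np.s_[max(0,c[1]-80):c[1]+80,max(0,c[0]-80):c[0]+80];m=ymask(p,roi)
for z in (50,53,56,60):
    o=fit([(p,s,m,roi)],KEY,(505,-41,np.radians(22)),z);print(z,'key',o.x[:2].round(1),np.degrees(o.x[2]).round(1),o.fun.round(),m.sum())
a=eyes.get_image('scene');b=eyes.get_image('side')
crop=[cv2.resize(q['img'][y:y+75,x:x+100,::-1],(400,300),interpolation=cv2.INTER_CUBIC) for q,x,y in ((a,170,155),(b,280,185))]
w=cv2.resize(p['img'][max(0,c[1]-75):c[1]+75,max(0,c[0]-100):c[0]+100,::-1],(400,300));cv2.imwrite('pics/c5.png',np.vstack([np.hstack(crop),np.hstack([w,w*0])]))
E
python3 w5.py
```

```text
time: 9.8
tool_pos: [543.2, -22.2, 241.1]
orientation: [[-0.931, -0.362, 0.034], [-0.363, 0.932, -0.005], [-0.03, -0.017, -0.999]]
contact_force: [-1.3, -0.5, -0.8]
grip_width: 85.0
[282 132] [543.2 -22.2 241.1] [ 0.0341 -0.0053]
50 key [504.8 -41.9] 21.6 72.0 1332.0
53 key [504.7 -41.9] 21.5 84.0 1332.0
56 key [504.  -42.2] 21.5 101.0 1332.0
60 key [503.9 -42. ] 21.5 128.0 1332.0
```

View pics/c5.png

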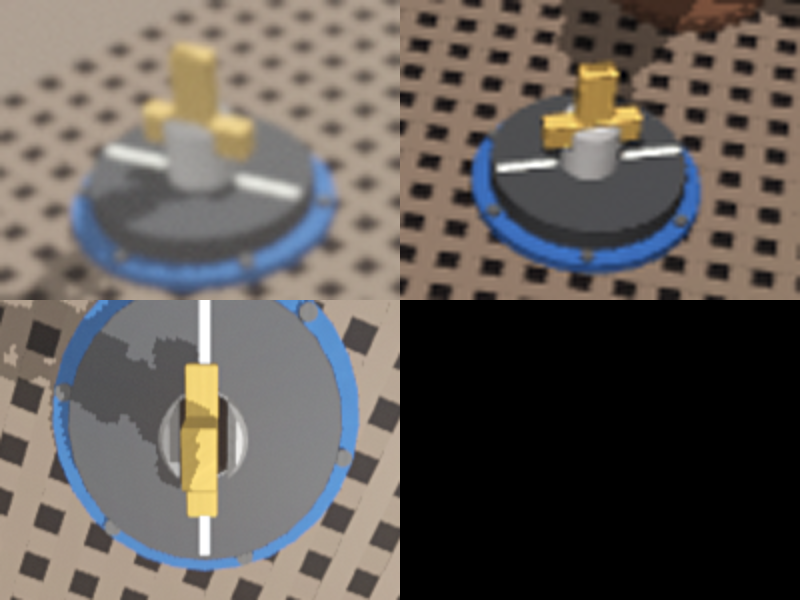

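The crops show the key seated in the slot: blade horizontal, arms even on both sides of the shaft (wrist crop blade ends 365-517 about the shaft at 440), tab up. The fit is best at z=50, centre (504.8,-41.9), 21.6°. Next is the sprocket.

```bash
python3 -m inch '[{"offset":[-0.0045,0.026,0],"yaw":0,"grip":0},{"offset":[-0.0045,0.026,0],"yaw":0,"grip":0},{"offset":[-0.0045,0.026,0],"yaw":0,"grip":0},{"offset":[-0.0045,0.026,0],"yaw":0,"grip":0},{"offset":[-0.0045,0.026,0],"yaw":0,"grip":0},{"offset":[-0.0045,0.026,0],"yaw":0,"grip":0},{"offset":[-0.0045,0.026,0],"yaw":0,"grip":0},{"offset":[-0.0045,0.026,0],"yaw":0,"grip":0},{"offset":[-0.0045,0.026,0],"yaw":0,"grip":0},{"offset":[-0.0045,0.026,0],"yaw":0,"grip":0},{"offset":[-0.0045,0.026,0],"yaw":0,"grip":0},{"offset":[-0.0045,0.026,0],"yaw":0,"grip":0},{"offset":[0,0,0],"yaw":0,"grip":0}]'
python3 go.py 456 312 240 112
python3 - <<'E'
from h import *
s=bot.sense();p=eyes.get_image('wrist');save(p,'wrist6.png')
for r in eyes.look_for(p,'hub_grip'): print(r['point'],r['score'],onz(p,r['point'],40,s).round(1))
E
```

```text
time: 11.03
tool_pos: [457.6, 292.2, 215.0]
orientation: [[-0.936, -0.353, -0.01], [-0.352, 0.936, -0.011], [0.013, -0.006, -1.0]]
contact_force: [-0.3, -0.7, 0.2]
grip_width: 85.8
t 11.03 pos [457.6 292.2 215. ] offset mm [ -5.2  18.9 -25.2] yaw rad -0.024 w 85.8 F [-0.3 -0.7  0.2] j [24. 15. -1. 75. -0.  3.] tilt [-0.0102 -0.0107]
[313.9, 169.6] 0.65 [437.1 313.   40. ]
```

View pics/wrist6.png

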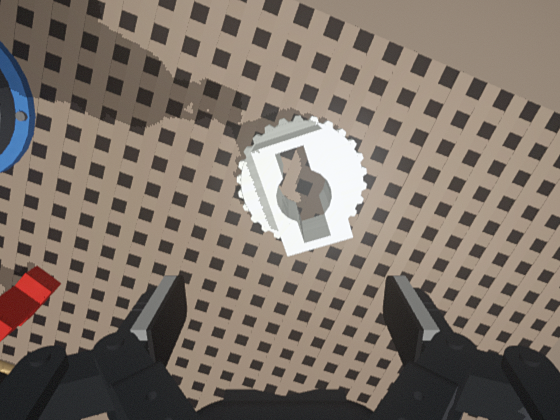

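The picture shows the sprocket with collar top corners at about (250,150), (320,131), (353,238), (288,255) and keyway corners at (276,153), (303,146), (302,244), (330,234). I'll do a rigid fit on the z=60 plane.

```bash
python3 - <<'E'
from h import *
from scipy.optimize import least_squares
s=bot.sense();p=eyes.get_image('wrist')
px=np.array([(250,150),(320,131),(353,238),(288,255),(276,153),(303,146),(330,234),(302,244)],float)
mod=np.array([(-52,-32,60),(-52,32,60),(52,32,60),(52,-32,60),(-44,-13,60),(-44,13,60),(44,13,60),(44,-13,60)],float)
def pts(q):
    c,n=np.cos(q[2]),np.sin(q[2]);return mod@np.array([[c,-n,0],[n,c,0],[0,0,1]]).T+[q[0],q[1],0]
g=cv2.cvtColor(p['img'],cv2.COLOR_RGB2GRAY)
r=least_squares(lambda q:(proj(p,s,pts(q))-px).ravel(),(456,312,np.radians(35)),loss='soft_l1')
print(r.x[:2].round(1),np.degrees(r.x[2]).round(1));print((proj(p,s,pts(r.x))-px).round(1).tolist())
# disc check: outer white contour -> circle at z=14
M=((p['img'].min(2)>150)).astype(np.uint8);M=cv2.morphologyEx(M,cv2.MORPH_OPEN,np.ones((5,5)))
c=max(cv2.findContours(M[90:270,210:390].copy(),0,cv2.CHAIN_APPROX_NONE)[0],key=cv2.contourArea).reshape(-1,2)+[210,90]
Q=np.array([onz(p,u,14,s)[:2] for u in c if u[1]<205 and u[0]>315]);f=lambda q:np.hypot(Q[:,0]-q[0],Q[:,1]-q[1])-65
print('disc',least_squares(f,(450,312),loss='soft_l1').x.round(1))
a=np.degrees(r.x[2])+90
import subprocess;print(subprocess.run(['python3','go.py',str(r.x[0]),str(r.x[1]),'120',str(a)],capture_output=True,text=True).stdout)
E
```

```text
[460.1 307.4] 38.0
[[0.3, 1.4], [2.2, -2.3], [-0.8, -0.5], [-1.6, 1.0], [-1.8, 0.7], [0.2, -1.4], [0.1, 1.5], [1.3, -0.8]]
disc [460.5 310.4]
t 11.18 pos [458.8 289.1 215.5] offset mm [-8.9 17.4 95.3] yaw rad -0.305 w 85.6 F [ 0.3 -0.5  0.3] j [24. 15. -1. 75. -0.  3.] tilt [-0.0093 -0.0118]
```

```bash
python3 -m inch '[{"offset":[-0.003,0.007,0.02],"yaw":-0.1,"grip":0},{"offset":[-0.003,0.007,0.02],"yaw":-0.1,"grip":0},{"offset":[-0.003,0.006,0.02],"yaw":-0.1,"grip":0},{"offset":[0,0,0.015],"yaw":0,"grip":0},{"offset":[0,0,0],"yaw":0,"grip":0}]'
python3 go.py 460 310.5 120 128
python3 - <<'E'
from h import *
s=bot.sense();p=eyes.get_image('wrist');save(p,'wrist7.png');print(s['tool_pos'].round(1))
E
```

```text
time: 11.6
tool_pos: [458.3, 304.1, 137.5]
orientation: [[-0.786, -0.618, -0.009], [-0.617, 0.787, -0.013], [0.015, -0.005, -1.0]]
contact_force: [-0.8, 0.1, 0.3]
grip_width: 85.3
t 11.6 pos [458.3 304.1 137.5] offset mm [-5.6  4.  17.4] yaw rad 0.002 w 85.3 F [-0.8  0.1  0.3] j [ 25.  18.  -8.  64.  -0. -13.] tilt [-0.0086 -0.0128]
[458.3 304.1 137.5]
```

View pics/wrist7.png

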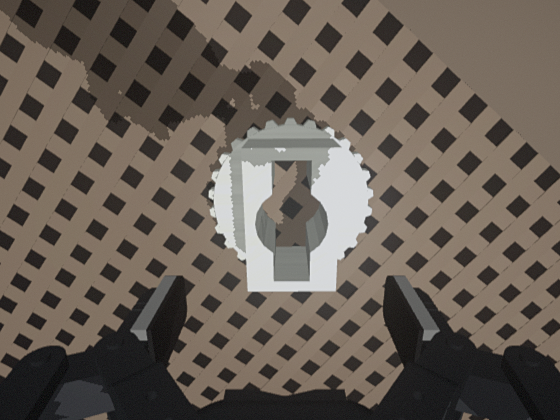

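The view shows the sprocket square to the jaws: collar end edge (248,291)-(336,291), keyway far corners (274,281), (310,281), bore about (291,220).

```bash
python3 - <<'E'
from h import *
from scipy.optimize import least_squares
s=bot.sense();p=eyes.get_image('wrist');print(s['tool_pos'].round(1))
px=np.array([(248,291),(336,291),(274,281),(310,281),(272,161),(311,161)],float)
mod=np.array([(52,-32,60),(52,32,60),(44,-13,60),(44,13,60),(-44,-13,60),(-44,13,60)],float)
def pts(q):
    c,n=np.cos(q[2]),np.sin(q[2]);return mod@np.array([[c,-n,0],[n,c,0],[0,0,1]]).T+[q[0],q[1],0]
r=least_squares(lambda q:(proj(p,s,pts(q))-px).ravel(),(460,310,np.radians(38)),loss='soft_l1')
print(r.x[:2].round(1),np.degrees(r.x[2]).round(1),(proj(p,s,pts(r.x))-px).round(1).tolist())
import subprocess;print(subprocess.run(['python3','go.py',str(r.x[0]),str(r.x[1]),'60',str(np.degrees(r.x[2])+90)],capture_output=True,text=True).stdout)
E
```

```text
[458.7 304.2 138.8]
[460.  311.2] 38.6 [[0.2, 0.1], [-0.2, -0.3], [-0.0, 0.3], [-0.1, 0.2], [-0.5, 0.0], [0.8, -0.3]]
t 11.7 pos [459.3 304.7 140.2] offset mm [-5.5  5.2 80.1] yaw rad -0.009 w 85.3 F [-1.2 -0.1  0.5] j [ 25.  18.  -8.  65.  -0. -13.] tilt [-0.0058 -0.0114]
```

```bash
python3 -m inch '[{"offset":[-0.002,0.002,0.015],"yaw":-0.005,"grip":0},{"offset":[-0.002,0.002,0.018],"yaw":-0.005,"grip":0},{"offset":[-0.001,0.001,0.018],"yaw":0,"grip":0},{"offset":[0,0,0.012],"yaw":0,"grip":0},{"offset":[0,0,0],"yaw":0,"grip":0}]'
python3 go.py 460 311.2 21 128.6
```

```text
time: 12.12
tool_pos: [464.9, 309.3, 82.7]
orientation: [[-0.786, -0.618, 0.005], [-0.618, 0.786, -0.007], [0.001, -0.008, -1.0]]
contact_force: [-0.0, 0.0, -0.4]
grip_width: 85.2
t 12.12 pos [464.9 309.3  82.7] offset mm [ 2.6  5.  61.7] yaw rad -0.008 w 85.2 F [-0.   0.  -0.4] j [ 25.  20. -13.  56.  -0. -13.] tilt [ 0.0047 -0.0069]
```

```bash
python3 -m inch '[{"offset":[0.001,0.003,0.006],"yaw":-0.004,"grip":0},{"offset":[0.001,0.003,0.006],"yaw":-0.004,"grip":0},{"offset":[0.001,0.001,0],"yaw":0,"grip":0}]'
python3 go.py 460 311.2 21 128.6
```

```text
time: 12.37
tool_pos: [460.0, 312.6, 73.2]
orientation: [[-0.783, -0.622, 0.009], [-0.622, 0.783, -0.005], [-0.004, -0.009, -1.0]]
contact_force: [0.1, -0.6, -0.6]
grip_width: 85.7
t 12.37 pos [460.  312.6  73.2] offset mm [ 1.  -0.6 52.2] yaw rad -0.002 w 85.7 F [ 0.1 -0.6 -0.6] j [ 26.  21. -15.  55.  -0. -13.] tilt [ 0.0087 -0.0051]
```

```bash
python3 -m inch '[{"offset":[0.001,0.0005,0.01],"yaw":0,"grip":0},{"offset":[0.001,0.001,0.01],"yaw":0,"grip":0},{"offset":[0,0.001,0.01],"yaw":0,"grip":0},{"offset":[0,0,0],"yaw":0,"grip":0}]'
python3 go.py 460 311.2 21 128.6
```

```text
time: 12.7
tool_pos: [457.6, 314.0, 44.4]
orientation: [[-0.783, -0.622, 0.013], [-0.622, 0.783, -0.003], [-0.008, -0.01, -1.0]]
contact_force: [-0.8, 0.0, 0.2]
grip_width: 85.5
t 12.7 pos [457.6 314.   44.4] offset mm [ 0.1 -3.4 23.4] yaw rad -0.002 w 85.5 F [-0.8  0.   0.2] j [ 26.  22. -17.  50.  -0. -12.] tilt [ 0.0129 -0.003 ]
```

```bash
python3 -m inch '[{"offset":[0,-0.0015,0.008],"yaw":0,"grip":0},{"offset":[0,-0.001,0.008],"yaw":0,"grip":0},{"offset":[0,0,0.006],"yaw":0,"grip":0},{"offset":[0,0,0],"yaw":0,"grip":0}]'
python3 go.py 460 311.2 21 128.6
```

```text
time: 13.03
tool_pos: [459.8, 312.0, 20.5]
orientation: [[-0.783, -0.622, 0.013], [-0.622, 0.783, -0.003], [-0.009, -0.011, -1.0]]
contact_force: [-0.6, 0.5, -1.0]
grip_width: 85.1
t 13.03 pos [459.8 312.   20.5] offset mm [ 0.4 -0.7 -0.5] yaw rad -0.002 w 85.1 F [-0.6  0.5 -1. ] j [ 26.  23. -19.  47.  -0. -13.] tilt [ 0.0133 -0.0029]
```

Now I'll grip at 80 N.

```bash
python3 -m inch '[{"offset":[0,0,0],"yaw":0,"grip":255},{"offset":[0,0,0],"yaw":0,"grip":255},{"offset":[0,0,0],"yaw":0,"grip":255},{"offset":[0,0,0],"yaw":0,"grip":255},{"offset":[0,0,0],"yaw":0,"grip":255},{"offset":[0,0,0],"yaw":0,"grip":255}]' 80
python3 go.py 460 311.2 21 128.6
python3 -m inch '[{"offset":[0,0,-0.005],"yaw":0,"grip":255},{"offset":[0,0,-0.01],"yaw":0,"grip":255},{"offset":[0,0,-0.015],"yaw":0,"grip":255},{"offset":[0,0,-0.02],"yaw":0,"grip":255},{"offset":[0,0,-0.02],"yaw":0,"grip":255},{"offset":[0,0,-0.02],"yaw":0,"grip":255},{"offset":[0,0,-0.02],"yaw":0,"grip":255},{"offset":[0,0,-0.015],"yaw":0,"grip":255},{"offset":[0,0,-0.01],"yaw":0,"grip":255},{"offset":[0,0,0],"yaw":0,"grip":255}]'
python3 go.py 504.6 -41.5 165 111.8
```

```text
time: 13.53
tool_pos: [460.3, 311.6, 20.5]
orientation: [[-0.783, -0.622, 0.013], [-0.622, 0.783, -0.004], [-0.008, -0.011, -1.0]]
contact_force: [0.4, -1.0, -0.9]
grip_width: 63.2
t 13.53 pos [460.3 311.6  20.5] offset mm [ 0.5 -0.2 -0.5] yaw rad -0.003 w 63.2 F [ 0.4 -1.  -0.9] j [ 26.  23. -19.  47.  -1. -13.] tilt [ 0.0132 -0.0035]
time: 14.37
tool_pos: [453.3, 310.2, 162.2]
orientation: [[-0.783, -0.622, 0.001], [-0.622, 0.783, -0.009], [0.005, -0.008, -1.0]]
contact_force: [0.4, 0.9, -9.0]
grip_width: 63.4
t 14.37 pos [453.3 310.2 162.2] offset mm [ 178.8 -307.2    0.4] yaw rad 0.291 w 63.4 F [ 0.4  0.9 -9. ] j [ 26.  17.  -7.  67.  -0. -13.] tilt [ 0.0006 -0.0092]
```

```bash
python3 -m inch '[{"offset":[0.005,-0.009,-0.001],"yaw":0,"grip":255},{"offset":[0.009,-0.0155,-0.001],"yaw":0,"grip":255},{"offset":[0.01,-0.0175,-0.001],"yaw":0,"grip":255},{"offset":[0.01,-0.0175,-0.001],"yaw":0,"grip":255},{"offset":[0.01,-0.0175,-0.001],"yaw":0,"grip":255},{"offset":[0.01,-0.0175,-0.001],"yaw":0,"grip":255},{"offset":[0.01,-0.0175,-0.001],"yaw":0,"grip":255},{"offset":[0.01,-0.0175,-0.001],"yaw":0,"grip":255},{"offset":[0.01,-0.0175,-0.001],"yaw":0,"grip":255},{"offset":[0.01,-0.0175,-0.001],"yaw":0,"grip":255},{"offset":[0.01,-0.0175,-0.001],"yaw":0,"grip":255},{"offset":[0.01,-0.0175,-0.001],"yaw":0,"grip":255},{"offset":[0.009,-0.0155,0],"yaw":0,"grip":255},{"offset":[0.005,-0.009,0],"yaw":0,"grip":255},{"offset":[0,0,0],"yaw":0.07,"grip":255},{"offset":[0,0,0],"yaw":0.08,"grip":255},{"offset":[0,0,0],"yaw":0.08,"grip":255},{"offset":[0,0,0],"yaw":0.05,"grip":255},{"offset":[0,0,0],"yaw":0,"grip":255}]'
python3 go.py 504.6 -41.5 160 111.8
```

```text
time: 15.95
tool_pos: [481.8, 35.8, 165.0]
orientation: [[-0.929, -0.37, -0.026], [-0.37, 0.929, -0.013], [0.029, -0.002, -1.0]]
contact_force: [-0.0, -0.1, -7.9]
grip_width: 62.8
t 15.95 pos [481.8  35.8 165. ] offset mm [  7.3 -80.3   5.4] yaw rad -0.002 w 62.8 F [-0.  -0.1 -7.9] j [ -5.  11. -14.  67.  -1. -27.] tilt [-0.0263 -0.0128]
```

```bash
python3 -m inch '[{"offset":[0.001,-0.01,0],"yaw":0,"grip":255},{"offset":[0.001,-0.014,0],"yaw":0,"grip":255},{"offset":[0.001,-0.014,0],"yaw":0,"grip":255},{"offset":[0.001,-0.014,0],"yaw":0,"grip":255},{"offset":[0.001,-0.014,0],"yaw":0,"grip":255},{"offset":[0.001,-0.01,0],"yaw":0,"grip":255},{"offset":[0,-0.003,0],"yaw":0,"grip":255},{"offset":[0,0,0],"yaw":0,"grip":255}]'
python3 go.py 504.6 -41.5 160 111.8
python3 w3.py wrist8.png
```

```text
time: 16.62
tool_pos: [505.0, -44.8, 162.8]
orientation: [[-0.923, -0.385, -0.031], [-0.385, 0.923, -0.012], [0.034, 0.001, -0.999]]
contact_force: [-0.2, -0.0, -8.4]
grip_width: 63.2
t 16.62 pos [505.  -44.8 162.8] offset mm [-1.   3.2  2.8] yaw rad 0.014 w 63.2 F [-0.2 -0.  -8.4] j [-14.  14. -11.  67.  -1. -37.] tilt [-0.0314 -0.0122]
[[287.  215.9]
 [286.5 198.8]
 [283.7 299.8]]
```

View pics/wrist8.png

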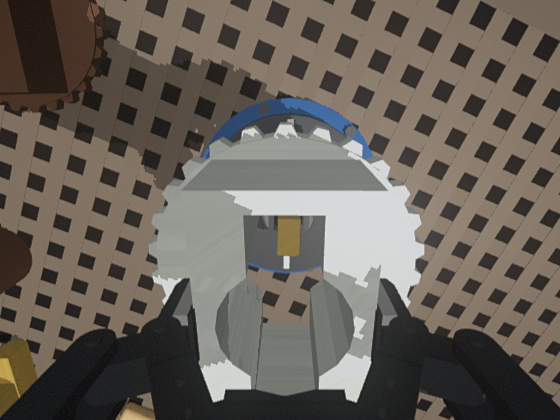

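The sprocket is held squarely, with the key tab visible through its keyway window (tab at (288,237), window columns 246-326). There are 5 mm clearances in bore and keyways. I'll lower in checked stages.

```bash
python3 -m inch '[{"offset":[0,0.0015,0.006],"yaw":0.007,"grip":255},{"offset":[0,0.0015,0.006],"yaw":0.007,"grip":255},{"offset":[0,0.001,0.004],"yaw":0,"grip":255},{"offset":[0,0,0],"yaw":0,"grip":255}]'
python3 go.py 504.6 -41.5 145 111.8
```

```text
time: 17.0
tool_pos: [501.6, -38.7, 144.9]
orientation: [[-0.927, -0.373, -0.032], [-0.372, 0.928, -0.011], [0.034, 0.002, -0.999]]
contact_force: [-0.7, 0.8, -8.0]
grip_width: 62.7
t 17.0 pos [501.6 -38.7 144.9] offset mm [-1.7 -3.7 -0.1] yaw rad 0.001 w 62.7 F [-0.7  0.8 -8. ] j [-13.  14. -13.  65.  -1. -35.] tilt [-0.0323 -0.0112]
```

```bash
python3 -m inch '[{"offset":[-0.001,-0.002,0.002],"yaw":0,"grip":255},{"offset":[-0.0005,-0.0015,0.002],"yaw":0,"grip":255},{"offset":[0,0,0],"yaw":0,"grip":255}]'
python3 go.py 504.6 -41.5 140 111.8
python3 w3.py wrist9.png
python3 - <<'E'
from h import *
s=bot.sense();p=eyes.get_image('wrist');a=eyes.get_image('scene');b=eyes.get_image('side')
crop=[cv2.resize(q['img'][y:y+90,x:x+120,::-1],(400,300),interpolation=cv2.INTER_CUBIC) for q,x,y in ((a,160,110),(b,270,150))]
w=cv2.resize(p['img'][190:370,160:400,::-1],(400,300));cv2.imwrite('pics/c9.png',np.vstack([np.hstack(crop),np.hstack([w,w*0])]))
print(s['tool_pos'].round(1),proj(p,s,np.array([[504.6,-41.5,114],[504.6,-41.5,70]])).round(1))
E
```

```text
time: 17.25
tool_pos: [504.0, -40.5, 140.2]
orientation: [[-0.927, -0.375, -0.033], [-0.374, 0.927, -0.011], [0.035, 0.002, -0.999]]
contact_force: [-0.1, -0.3, -9.6]
grip_width: 63.3
t 17.25 pos [504.  -40.5 140.2] offset mm [-0.2 -1.2  0.2] yaw rad 0.003 w 63.3 F [-0.1 -0.3 -9.6] j [-13.  14. -13.  64.  -1. -35.] tilt [-0.0328 -0.011 ]
[[280.2 226.3]
 [280.8 206.2]
 [283.7 299.8]]
[504.  -40.4 140.3] [[281.5 252.4]
 [281.9 224.1]]
```

View pics/c9.png

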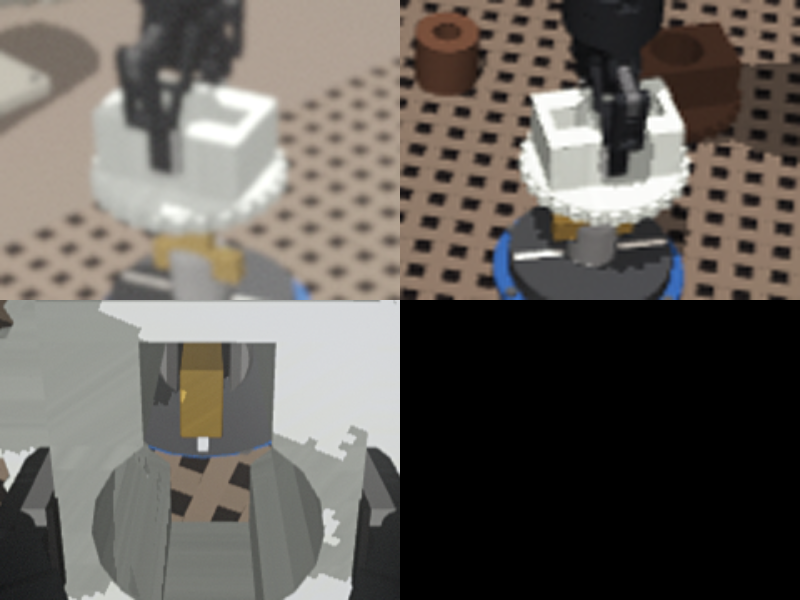

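The key tab (crop columns 181-223) is centred in the keyway window (140-275), and the sprocket is over the arbor. I'll continue down.

```bash
python3 -m inch '[{"offset":[0,-0.001,0.006],"yaw":0,"grip":255},{"offset":[0,0,0.006],"yaw":0,"grip":255},{"offset":[0,0,0.006],"yaw":0,"grip":255},{"offset":[0,0,0],"yaw":0,"grip":255}]'
python3 go.py 504.6 -41.5 105 111.8
```

```text
time: 17.78
tool_pos: [504.1, -42.0, 121.3]
orientation: [[-0.927, -0.374, -0.031], [-0.374, 0.927, -0.011], [0.033, 0.001, -0.999]]
contact_force: [-0.5, 0.6, -8.1]
grip_width: 63.5
t 17.78 pos [504.1 -42.  121.3] offset mm [-1.2  0.2 16.3] yaw rad 0.003 w 63.5 F [-0.5  0.6 -8.1] j [-14.  15. -15.  61.  -1. -36.] tilt [-0.0311 -0.0114]
```

```bash
python3 -m inch '[{"offset":[-0.0005,0,0.008],"yaw":0,"grip":255},{"offset":[-0.0005,0,0.01],"yaw":0,"grip":255},{"offset":[0,0,0.008],"yaw":0,"grip":255},{"offset":[0,0,0],"yaw":0,"grip":255}]'
python3 go.py 504.6 -41.5 60 111.8
```

```text
time: 18.12
tool_pos: [503.9, -41.9, 92.5]
orientation: [[-0.927, -0.374, -0.032], [-0.374, 0.927, -0.011], [0.034, 0.001, -0.999]]
contact_force: [-0.7, -0.4, -9.0]
grip_width: 63.2
t 18.12 pos [503.9 -41.9  92.5] offset mm [-1.9  0.1 32.5] yaw rad 0.003 w 63.2 F [-0.7 -0.4 -9. ] j [-14.  16. -18.  57.  -1. -36.] tilt [-0.0316 -0.0112]
```

```bash
python3 -m inch '[{"offset":[-0.0007,0,0.007],"yaw":0,"grip":255},{"offset":[-0.0007,0,0.008],"yaw":0,"grip":255},{"offset":[-0.0003,0,0.007],"yaw":0,"grip":255},{"offset":[0,0,0.004],"yaw":0,"grip":255},{"offset":[0,0,0],"yaw":0,"grip":255}]'
python3 go.py 505 -41.5 51 111.8
```

```text
time: 18.53
tool_pos: [504.8, -41.5, 63.5]
orientation: [[-0.927, -0.374, -0.032], [-0.374, 0.927, -0.011], [0.034, 0.002, -0.999]]
contact_force: [1.0, -0.4, -8.2]
grip_width: 63.2
t 18.53 pos [504.8 -41.5  63.5] offset mm [-0.6 -0.1 12.5] yaw rad 0.003 w 63.2 F [ 1.  -0.4 -8.2] j [-14.  18. -20.  53.  -1. -36.] tilt [-0.0319 -0.0112]
```

```bash
python3 -m inch '[{"offset":[0,0,0.004],"yaw":0,"grip":255},{"offset":[0,0,0.003],"yaw":0,"grip":255},{"offset":[0,0,0],"yaw":0,"grip":255}]' 50
python3 go.py 505 -41.5 51 111.8
python3 -m inch '[{"offset":[0,0,0.0015],"yaw":0,"grip":255},{"offset":[0,0,0],"yaw":0,"grip":255}]' 50
python3 go.py 505 -41.5 51 111.8
```

```text
time: 18.78
tool_pos: [504.8, -41.6, 55.9]
orientation: [[-0.927, -0.374, -0.032], [-0.374, 0.927, -0.011], [0.034, 0.001, -0.999]]
contact_force: [-0.6, 0.3, -8.7]
grip_width: 63.3
t 18.78 pos [504.8 -41.6  55.9] offset mm [-0.4  0.1  4.9] yaw rad 0.003 w 63.3 F [-0.6  0.3 -8.7] j [-14.  18. -21.  52.  -1. -36.] tilt [-0.0317 -0.0112]
time: 18.95
tool_pos: [504.9, -41.7, 54.5]
orientation: [[-0.927, -0.374, -0.031], [-0.374, 0.927, -0.011], [0.033, 0.001, -0.999]]
contact_force: [-0.1, -0.2, -8.0]
grip_width: 63.3
t 18.95 pos [504.9 -41.7  54.5] offset mm [-0.3  0.2  3.5] yaw rad 0.003 w 63.3 F [-0.1 -0.2 -8. ] j [-14.  19. -21.  52.  -1. -36.] tilt [-0.0312 -0.0113]
```

Next I'll lower the grip force and feel for contact.

```bash
python3 -m inch '[{"offset":[0,0,0.001],"yaw":0,"grip":255},{"offset":[0,0,0.001],"yaw":0,"grip":255}]' 30
python3 go.py 505 -41.5 51 111.8
python3 -m inch '[{"offset":[0,0,0.001],"yaw":0,"grip":255},{"offset":[0,0,0.0005],"yaw":0,"grip":255}]' 30
python3 go.py 505 -41.5 51 111.8
```

```text
time: 19.12
tool_pos: [505.2, -41.8, 52.8]
orientation: [[-0.927, -0.374, -0.03], [-0.374, 0.927, -0.012], [0.032, 0.001, -0.999]]
contact_force: [-1.5, -0.0, -6.8]
grip_width: 62.9
t 19.12 pos [505.2 -41.8  52.8] offset mm [-0.   0.4  1.8] yaw rad 0.003 w 62.9 F [-1.5 -0.  -6.8] j [-14.  19. -21.  52.  -1. -36.] tilt [-0.0303 -0.0116]
time: 19.28
tool_pos: [505.1, -41.9, 52.6]
orientation: [[-0.927, -0.374, -0.029], [-0.374, 0.927, -0.012], [0.032, -0.0, -0.999]]
contact_force: [-2.2, 0.8, -0.7]
grip_width: 63.1
t 19.28 pos [505.1 -41.9  52.6] offset mm [-0.1  0.4  1.6] yaw rad 0.003 w 63.1 F [-2.2  0.8 -0.7] j [-14.  19. -21.  52.  -1. -36.] tilt [-0.0293 -0.012 ]
```

```bash
python3 -m inch '[{"offset":[0,0,0.001],"yaw":0,"grip":255},{"offset":[0,0,0.001],"yaw":0,"grip":255}]' 20
python3 go.py 505 -41.5 51 111.8
python3 -m inch '[{"offset":[0,0,0.0012],"yaw":0,"grip":255},{"offset":[0,0,0.0012],"yaw":0,"grip":255}]' 20
python3 go.py 505 -41.5 51 111.8
```

```text
time: 19.45
tool_pos: [504.9, -42.0, 52.3]
orientation: [[-0.927, -0.374, -0.028], [-0.374, 0.927, -0.013], [0.031, -0.001, -1.0]]
contact_force: [-7.4, 0.4, 7.9]
grip_width: 63.1
t 19.45 pos [504.9 -42.   52.3] offset mm [-0.3  0.4  1.3] yaw rad 0.003 w 63.1 F [-7.4  0.4  7.9] j [-14.  19. -21.  51.  -1. -36.] tilt [-0.0278 -0.0126]
time: 19.62
tool_pos: [504.9, -41.9, 52.1]
orientation: [[-0.927, -0.374, -0.026], [-0.374, 0.927, -0.013], [0.029, -0.003, -1.0]]
contact_force: [-7.5, 0.9, 9.4]
grip_width: 63.0
t 19.62 pos [504.9 -41.9  52.1] offset mm [-0.3  0.4  1.1] yaw rad 0.003 w 63.0 F [-7.5  0.9  9.4] j [-14.  18. -22.  51.  -1. -36.] tilt [-0.0257 -0.0131]
```

```bash
python3 -m inch '[{"offset":[0,0,0.0013],"yaw":0,"grip":255},{"offset":[0,0,0.0013],"yaw":0,"grip":255},{"offset":[0,0,0.0013],"yaw":0,"grip":255},{"offset":[0,0,0.0013],"yaw":0,"grip":255},{"offset":[0,0,0.0013],"yaw":0,"grip":255},{"offset":[0,0,0.0013],"yaw":0,"grip":255}]' 20
python3 go.py 505 -41.5 51 111.8
```

```text
time: 20.12
tool_pos: [504.7, -41.9, 51.7]
orientation: [[-0.927, -0.375, -0.018], [-0.375, 0.927, -0.015], [0.022, -0.007, -1.0]]
contact_force: [-7.3, 0.2, 10.3]
grip_width: 63.1
t 20.12 pos [504.7 -41.9  51.7] offset mm [-0.5  0.3  0.7] yaw rad 0.004 w 63.1 F [-7.3  0.2 10.3] j [-14.  18. -22.  51.  -1. -36.] tilt [-0.0181 -0.0151]
```

Pressing at about 10 N is levelling it. I'll continue; there is plenty of time.

```bash
python3 -m inch '[{"offset":[0,0,0.0014],"yaw":0,"grip":255},{"offset":[0,0,0.0014],"yaw":0,"grip":255},{"offset":[0,0,0.0014],"yaw":0,"grip":255},{"offset":[0,0,0.0014],"yaw":0,"grip":255},{"offset":[0,0,0.0014],"yaw":0,"grip":255},{"offset":[0,0,0.0014],"yaw":0,"grip":255},{"offset":[0,0,0.0014],"yaw":0,"grip":255},{"offset":[0,0,0.0014],"yaw":0,"grip":255},{"offset":[0,0,0.0014],"yaw":0,"grip":255},{"offset":[0,0,0.0014],"yaw":0,"grip":255},{"offset":[0,0,0.0014],"yaw":0,"grip":255},{"offset":[0,0,0.0014],"yaw":0,"grip":255}]' 20
python3 go.py 505 -41.5 51 111.8
```

```text
time: 21.12
tool_pos: [504.5, -42.0, 51.0]
orientation: [[-0.927, -0.376, -0.002], [-0.376, 0.926, -0.018], [0.008, -0.016, -1.0]]
contact_force: [-9.1, -0.4, 11.9]
grip_width: 62.9
t 21.12 pos [504.5 -42.   51. ] offset mm [-0.7  0.2 -0.1] yaw rad 0.005 w 62.9 F [-9.1 -0.4 11.9] j [-14.  18. -23.  49.  -1. -36.] tilt [-0.0019 -0.0177]
```

```bash
python3 -m inch '[{"offset":[0,0,0.0014],"yaw":0,"grip":255},{"offset":[0,0,0.0014],"yaw":0,"grip":255},{"offset":[0,0,0.0014],"yaw":0,"grip":255},{"offset":[0,0,0.0014],"yaw":0,"grip":255},{"offset":[0,0,0.0014],"yaw":0,"grip":255},{"offset":[0,0,0.0014],"yaw":0,"grip":255},{"offset":[0,0,0.0014],"yaw":0,"grip":255},{"offset":[0,0,0.0014],"yaw":0,"grip":255}]' 20
python3 go.py 505 -41.5 51 111.8
```

```text
time: 21.78
tool_pos: [504.5, -41.9, 50.9]
orientation: [[-0.926, -0.377, 0.009], [-0.378, 0.926, -0.018], [-0.002, -0.02, -1.0]]
contact_force: [-6.5, -0.8, 13.7]
grip_width: 63.0
t 21.78 pos [504.5 -41.9  50.9] offset mm [-0.6  0.2 -0.1] yaw rad 0.007 w 63.0 F [-6.5 -0.8 13.7] j [-14.  17. -23.  48.  -1. -36.] tilt [ 0.0089 -0.0178]
```

It is level now: TCP 50.9, against 20.5 + 30 expected. Release and lift away.

```bash
python3 -m inch '[{"offset":[0,0,0],"yaw":0,"grip":255},{"offset":[0,0,0],"yaw":0,"grip":0},{"offset":[0,0,0],"yaw":0,"grip":0},{"offset":[0,0,0],"yaw":0,"grip":0},{"offset":[0,0,0],"yaw":0,"grip":0},{"offset":[0,0,0],"yaw":0,"grip":0}]'
python3 go.py 505 -41.5 51 111.8
python3 -m inch '[{"offset":[0,0,-0.004],"yaw":0,"grip":0},{"offset":[0,0,-0.01],"yaw":0,"grip":0},{"offset":[0,0,-0.02],"yaw":0,"grip":0},{"offset":[0,0,-0.025],"yaw":0,"grip":0},{"offset":[0,0,-0.03],"yaw":0,"grip":0},{"offset":[0,0,-0.03],"yaw":0,"grip":0},{"offset":[0,0,-0.03],"yaw":0,"grip":0},{"offset":[-0.03,0,-0.02],"yaw":0,"grip":0},{"offset":[-0.02,0,-0.02],"yaw":0,"grip":0},{"offset":[0,0,0],"yaw":0,"grip":0}]'
python3 - <<'E'
from h import *
s=bot.sense();p=eyes.get_image('wrist');a=eyes.get_image('scene');b=eyes.get_image('side');print(s['tool_pos'].round(1),s['contact_force'].round(1))
c=proj(p,s,np.array([[505,-41.,90]]))[0].astype(int)
crop=[cv2.resize(q['img'][y:y+90,x:x+120,::-1],(400,300),interpolation=cv2.INTER_CUBIC) for q,x,y in ((a,160,140),(b,270,170))]
y0=max(0,c[1]-110);x0=max(0,c[0]-147);w=cv2.resize(p['img'][y0:y0+221,x0:x0+294,::-1],(400,300));cv2.imwrite('pics/c10.png',np.vstack([np.hstack(crop),np.hstack([w,w*0])]));print(c,x0,y0)
E
```

```text
time: 22.28
tool_pos: [507.3, -42.7, 53.3]
orientation: [[-0.926, -0.377, 0.016], [-0.377, 0.926, -0.02], [-0.007, -0.024, -1.0]]
contact_force: [-1.8, -0.4, -0.1]
grip_width: 85.0
t 22.28 pos [507.3 -42.7  53.3] offset mm [1.7 2.1 2.2] yaw rad 0.006 w 85.0 F [-1.8 -0.4 -0.1] j [-14.  17. -23.  48.  -1. -36.] tilt [ 0.016  -0.0197]
time: 23.12
tool_pos: [550.0, -19.4, 253.2]
orientation: [[-0.927, -0.375, 0.014], [-0.376, 0.927, -0.019], [-0.006, -0.023, -1.0]]
contact_force: [-0.4, -0.2, -0.4]
grip_width: 85.4
[550.  -19.4 253.2] [-0.4 -0.2 -0.4]
[284 125] 137 15
```

View pics/c10.png

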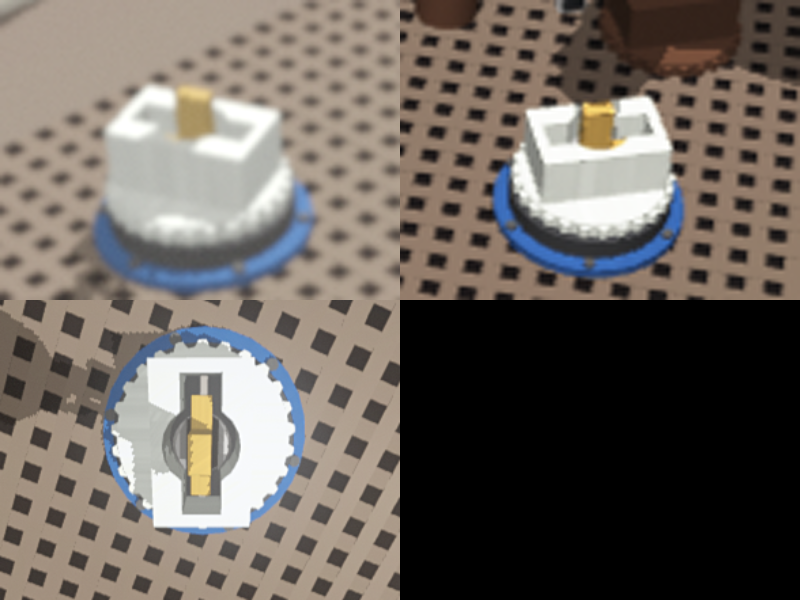

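The crops show the sprocket lying flat on the turntable, its keyways around the key and the tab standing centred (wrist crop key columns 190-212, keyway 181-222). The gripper is clear, so I'll hand in.

```bash
python3 -c "
from workcell import bot
print(bot.sense()['time'],bot.sign_off())"
```

```text
the job is handed in; nothing more can be done
23.2667 None
```

The job is done and handed in at 23.3 s of the 61 s allowed. The smallest brass key stands in the slot, and the aluminium sprocket lies over it on the turntable. Both are released, and the gripper is well clear.

- **Key:** I felt contact at the expected home height. In the wrist view afterwards it fitted best with its underside at 50 mm. Its centre was (504.8, -41.9), against (504.6, -41) for the shaft, and its angle 21.6°, against about 22° for the slot. I did not re-measure it after the sprocket went on.
- **Sprocket:** it hung about 2.5° out of level because the wrist tilted during the carry. I set it down on one edge and pressed it level with about 10–14 N before letting go. The last pictures show it flat, with the key clear inside both keyways and the tab upright.
- **Disagreements:** the first one-camera positions differed between cameras by tens of mm, so I used triangulation and wrist views instead. The arm drifted a few mm and tilted slightly during moves; I corrected the position in steps, but the tilt can't be commanded directly. At release the wrist was still about 1° off vertical, which the last pictures show had no visible effect.

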